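# Click a button sample board into its sloped counter display

## Robot

A 6-joint arm with a two-finger parallel gripper is mounted at the origin on the work surface. World frame = base frame: x ahead of the robot, y to its left, z up, the work surface at z = 0. Lengths are in mm, angles in rad, forces in N, time in s.
With the tool pointing down it reaches from about 300 to 750 mm from the base axis. Payload 8.5 kg.
Tool frame: the origin (TCP) lies midway between the tips of the shut fingers; the grasp point (between the pads) lies 19 mm behind it; z points along the fingers, y is the direction in which the jaws open and shut (so a half turn about z gives the same grasp; the last joint's range is limited). The gripper opens to 85 mm and grips with 20 to 120 N. Pads are 22 mm wide; open, the fingers measure 114 mm over their backs; the gripper's body (76 mm by 85 mm) begins 54 mm behind the grasp point. The pads swing forward as they close: fully open they stand 13 mm farther back than shut.
Start: joints at [-1.317, 0.381, 1.297, -0, 1.464, -0.215], TCP at [248.49, -490.645, 231.322] pointing down, gripper open.
Joint ranges: [-3.11, 3.11], [-0.89, 2.33], [0.22, 2.48], [-1.42, 4.56], [0.17, 2.85], [-2.88, 2.88]. Speed limits (rad/s): [2.39, 2.39, 3.14, 3.14, 3.14, 3.14].

## Interface

Orientations are given as a unit quaternion [x, y, z, w].
In Python, from rig import state, camera, calibration, hand_in, spot_in, trace, mark_of gives the robot as it stands.
- The arm moves only by the tool jog_arm, never from a script. Its argument "deltas" is one flat list of numbers, 6 for each row, row after row: the shift along the world's x, y, z each as a share of 0.2 m, from -1 to 1, then the turn, a rotation vector about the world's x, y, z each as a share of pi rad, from -1 to 1. A call has 1 to 12 rows; each row is the pose to reach, as a shift and turn from the pose measured when the call began, turning the shorter way round; what a row does not reach only later rows make up. A row lasts 1/10 s, in which the tool goes at most 50 mm and 8.59 degrees, less where a joint would pass 70% of its speed; a pose out of reach is approached as far as the arm can. A call with a number of a shift or a turn outside -1 to 1 is refused whole. A call with a gripper value outside its range is refused whole. "grip" is the opening, from 0 (shut) to 1 (fully open), set as the call begins (left out, the last holds). The fingers move at their own pace and stop on an object; "squeeze" is the grip in N (left out, the last holds). Time passes only in rows, so rows that repeat a pose let the fingers close. It gives the time, the measured TCP pose, the force and the opening at its end, in the units of the state.
- state(): the state, without advancing time (a new reading comes with each control period).
- camera(name): name is "scene" or "top"; returns the picture (480x640x3 uint8, red, green, blue); there is no depth.
- calibration(name): a dict with "fov_y" (degrees; the focal length in pixels is half the picture's height over the tangent of half this angle, whatever the lens; pixels are square), "cx", "cy" (the principal point, pixels), "dist" ([k1, k2, p1, p2, k3] as OpenCV has them; the pictures are not rectified), "cam_to_world" (4x4, takes a point from camera to world coordinates). Camera axes: x right, y down, z forward; pixel columns grow to the right and rows downward; lengths in mm; the calibration is good to about 2 mm. A picture is of the moment at which its call begins. calibration takes no time and is no camera call.
- hand_in(): hands the job in, once; it reports no verdict.
Trained networks look in the newest picture that a camera, given by its name, has taken for a name from the list of things; names that differ only in an ending like _2 or _b are one class to them, and where a whole thing is asked for, a point or a joint stands for the part that bears it (a point fixed in the world has none). Each returns a list of dicts, best first, with "conf" (0 to 1); they miss things now and then, are a little off and sometimes report something else, mostly with a low value. They report only what shows in the picture. A call takes as long as a camera call. They do not tell look-alikes from the thing itself.
- spot_in(camera, thing): "box" ([left, top, right, bottom] in pixels, round what is visible of it).
- trace(camera, thing): "region" (480x640 bool, what is visible of it) and "box" ([left, top, right, bottom] in pixels, round what is visible of it).
- mark_of(camera, thing): "xy" ([column, row] in pixels: a listed point, or the origin of a listed thing).
The state is a dict: "time": time; "joint_pos": joint angles; "dq": joint speeds; "joint_torque": joint torques, N m; "position": TCP position; "orientation": TCP orientation; "wrist_force": force on the tool from outside, world axes, zero at the start; "wrist_torque": the same for the moment, N m; "gripper_width": opening from 0.0 (shut) to 1.0 (fully open).
Only numpy, scipy, OpenCV 4.12 (cv2) and the standard library are available. Lean on these libraries where they do the work, as an engineer would, in place of code of your own. Each camera call takes 0.05 s, during which the arm holds its last target. There are 200 camera calls.

## Task

Pick up the loose grey sample board with the red and yellow buttons and click it into the empty sloped display stand, wooden pull outwards: press it squarely down against the sloping seat, past the resistance of the two white spring rollers, until it snaps fully home between the brass edges. Stop pushing once it has clicked (do not lean on it), let go of it, and leave the jars, cartons, bowl and brush where they are.

Things in the scene. Friction and masses are not known exactly. Their poses are not given: they have to be found in the camera images.
- board: Loose sample board: rigid grey plate 100 mm (its x) by 120 mm (y) by 12 mm thick, 0.18 to 0.35 kg, flat red, yellow and orange buttons (3 mm) on its face. Origin: centre of the plate's underside; z points out of the face with the pull. It starts flat on the counter, pull up, and fits as well turned half round about z.
- board_pull (a point): Centre of the top of the board's light wooden pull, 46 mm above the board's underside. The pull is a bar across the middle of the face, 16 mm wide (along the board's x), 60 mm long (along y), standing 34 mm above the face.
- bay: Empty sloping bay, fixed on its dark wooden stand. Origin: centre of the rigid seat on which the board's underside must lie, 60 mm above the counter. z points squarely out of the seat, 25 degrees from vertical, leaning to the stand's front (robot side); x points up the slope, y across it. The home board has its origin here, its z along this z, its pull along this y.
- bay_edge (a point): Foot of the bay's lower brass edge (bay x = -52.5 mm); its twin is at +52.5 mm. Both rise 12 mm, mouths flared from 7 mm up. Brass side guides at y = +-62.5 mm (near the four corners) rise 20 mm, flared from 12 mm up. So the board has 2.5 mm of play on each side.
- bay_mouth (a point): Point 26 mm out from the seat, where the board's underside first meets the rollers. From here a push of about 8 N (5 to 12 N) along the bay's -z starts it past them, then resistance falls; below about 8 mm the rollers snap it down onto the seat and hold it. Its own weight does not carry it past. Bearing on the seat with over 80 N breaks it.
- catch_left (a joint): White spring roller at the bay's +y side: 0 = sprung out, grows (m) as it is pushed outwards along y, at most 0.008. Radius 9 mm, 42 mm long along x, axis at y = +65.5 mm, 19.3 mm above the seat, in a 27 mm high housing from y = 70 mm outwards. Reaches 3.5 mm over the board's edge. Spring 3 N at rest plus 0.6 N per mm; slippery.
- catch_right (a joint): The same roller mirrored at the bay's -y side (axis at y = -65.5 mm), growing as it is pushed outwards.
- full_stand: A second display stand of the same shape (wooden, 130 x 176 mm, about 105 mm high with its pull) that already holds a grey board with blue, white and green buttons: not to be used. Fixed. Origin: centre of its underside on the counter; its front faces its -x. The two stands may stand either way round.
- jar_blue: Glass jar with blue beads and dark lid, 69 mm across, 103 mm high; origin at the centre of its underside. Leave alone.
- jar_red: Glass jar with red beads, same size and origin. Leave alone.
- jar_green: Glass jar with green beads, same size and origin. Leave alone.
- carton_gold: White stock carton 110 x 65 x 40 mm with brass buttons on top; origin at the centre of its underside, long side along x. Leave alone.
- carton_dark: White stock carton, same size and origin, with black and red buttons on top. Leave alone.
- bowl: Blue ceramic bowl 90 mm across, 40 mm high; origin at the centre of its underside. Leave alone.
- brush: Small brush 140 mm long lying along its x; origin under its middle. Leave alone.
There are look-alikes about, which are no part of the job. There is more than one size of the board; the job needs the smaller.

How it is judged (in metres and radians):
On the way, in this order (a step that is already met when the one before it is completed fails the run):
1. the board has been lifted off the counter (height (world z) of board above 0.04 m), for 0.2 s.
2. the board pushes a spring roller back (value of joint any of catch_left, catch_right above 0.0015 m), for 0.02 s.
At the end, for the whole second after the job is handed in: The board lies home on the seat of the empty bay, under the rollers: its origin within 6 mm of the bay's origin along the bay's x and y and within 3 mm along z, faces parallel within 0.05 rad, turned less than 0.1 rad (either way round), at rest and let go (x of board in the frame of bay between -0.006 and 0.006 m and y of board in the frame of bay between -0.006 and 0.006 m and z of board in the frame of bay between -0.003 and 0.003 m and angle between the z axis of board and the z axis of bay, either way round below 0.05 rad and angle between the y axis of board and the y axis of bay, either way round below 0.1 rad and linear speed of board below 0.01 m/s and contact force between the fingers and board below 0.1 N); the robot touches nothing.
It fails at once if the display was leaned on: more than 80 N between board and stand (contact force between board and bay above 80 N).
It fails at once if a jar, carton, the bowl or the brush was moved more than 30 mm (distance of any of jar_blue, jar_red, jar_green, carton_gold, carton_dark, bowl, brush from where it was at the start of the episode above 0.03 m).
It also fails if it takes over 42 s, if anything falls off the work surface, if the arm or the gripper's body presses on something with over 40 N, if the wrist force passes 120 N, or if a joint passes its speed limit or range.

## Working session

There is one attempt and no reset: what is moved stays moved. The work goes in short steps, Python scripts to look and compute and a tool call to move; the robot and the scene stay as the last step left them, time stands still between calls to the robot, and variables do not carry over. Pictures are saved under pics/ and viewed, about 8 in all and at most 12, crops included, and the job is handed in when it is done.

Besides the shell and the picture viewer there is one more tool, called after "Emit:" as name(argument=value, ...), one argument or row to a line, values as JSON. jog_arm: Moves the arm, as the interface text tells. Its arguments: {"type":"object","properties":{"deltas":{"type":"array"},"grip":{"type":"number"},"squeeze":{"type":"number"}},"required":["deltas"]}

```bash
mkdir -p pics; ls
cat > h.py <<'E'
import numpy as np, cv2
from rig import *
def K(c):
    k=calibration(c); f=240/np.tan(np.radians(k["fov_y"])/2)
    return np.array([[f,0,k["cx"]],[0,f,k["cy"]],[0,0,1]]),np.array(k["dist"],float),np.array(k["cam_to_world"],float)
def ray(c,px):
    A,d,T=K(c); u=cv2.undistortPoints(np.array(px,float).reshape(-1,1,2),A,d).reshape(-1,2)
    return T[:3,3],np.c_[u,np.ones(len(u))]@T[:3,:3].T
def at_z(c,px,z):
    o,r=ray(c,px); return o+r*((z-o[2])/r[:,2])[:,None]
def proj(c,P):
    A,d,T=K(c); W=np.linalg.inv(T)
    return cv2.projectPoints(np.array(P,float).reshape(-1,3),cv2.Rodrigues(W[:3,:3])[0],W[:3,3],A,d)[0].reshape(-1,2)
def snap(c,n):
    im=camera(c); cv2.imwrite(f"pics/{n}.png",im[:,:,::-1]); return im
E
python3 - <<'E'
from h import *
for c in ("scene","top"):
    snap(c,c+"0"); print(c,K(c)[2].round(2).tolist(),K(c)[0][0,0],K(c)[1])
    for t in ("board","board_pull","bay","bay_edge","bay_mouth","full_stand"):
        m=mark_of(c,t); s=spot_in(c,t)
        print(t,[(np.round(x["xy"]).tolist(),round(x["conf"],2)) for x in m][:4],[(np.round(x["box"]).tolist(),round(x["conf"],2)) for x in s][:4])
E
```

```text
pics
scene [[-0.6, 0.41, -0.68, 1570.86], [0.8, 0.32, -0.51, 810.41], [0.01, -0.85, -0.52, 900.02], [0.0, 0.0, 0.0, 1.0]] 580.3684635705713 [-0.01135893  0.          0.          0.          0.        ]
board [([252.0, 228.0], 0.67), ([310.0, 263.0], 0.48)] [([255.0, 173.0, 320.0, 203.0], 0.72), ([231.0, 214.0, 273.0, 240.0], 0.69), ([266.0, 253.0, 341.0, 278.0], 0.61)]
board_pull [([252.0, 215.0], 0.71)] [([259.0, 169.0, 319.0, 208.0], 0.96), ([233.0, 213.0, 276.0, 244.0], 0.86)]
bay [([305.0, 267.0], 0.88)] []
bay_edge [([310.0, 265.0], 0.83)] [([269.0, 251.0, 343.0, 279.0], 0.82), ([176.0, 222.0, 207.0, 271.0], 0.69)]
bay_mouth [] [([267.0, 249.0, 344.0, 277.0], 0.78)]
full_stand [([428.0, 310.0], 0.64)] [([388.0, 269.0, 476.0, 336.0], 0.62), ([178.0, 223.0, 204.0, 272.0], 0.42), ([477.0, 309.0, 511.0, 362.0], 0.41)]
top [[0.02, -0.99, 0.13, 326.54], [-1.0, -0.02, -0.01, 33.82], [0.02, -0.13, -0.99, 1548.2], [0.0, 0.0, 0.0, 1.0]] 535.416217729852 [-0.14568892  0.          0.          0.          0.        ]
board [([425.0, 266.0], 0.7), ([457.0, 354.0], 0.69)] [([445.0, 326.0, 486.0, 374.0], 0.67), ([400.0, 241.0, 452.0, 284.0], 0.58)]
board_pull [([431.0, 260.0], 0.92), ([461.0, 354.0], 0.81)] [([447.0, 326.0, 486.0, 373.0], 0.87), ([402.0, 237.0, 455.0, 290.0], 0.73)]
bay [([322.0, 218.0], 0.78)] [([282.0, 186.0, 357.0, 243.0], 0.73)]
bay_edge [([325.0, 233.0], 0.88)] [([285.0, 183.0, 359.0, 246.0], 0.72)]
bay_mouth [([321.0, 216.0], 0.8)] [([285.0, 185.0, 355.0, 247.0], 0.63)]
full_stand [([213.0, 251.0], 0.92)] [([176.0, 223.0, 247.0, 276.0], 0.92), ([261.0, 141.0, 285.0, 180.0], 0.22)]
```

View pics/top0.png

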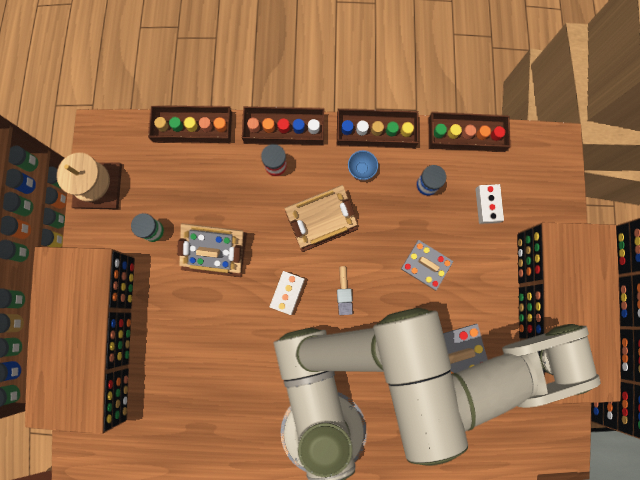

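View pics/scene0.png

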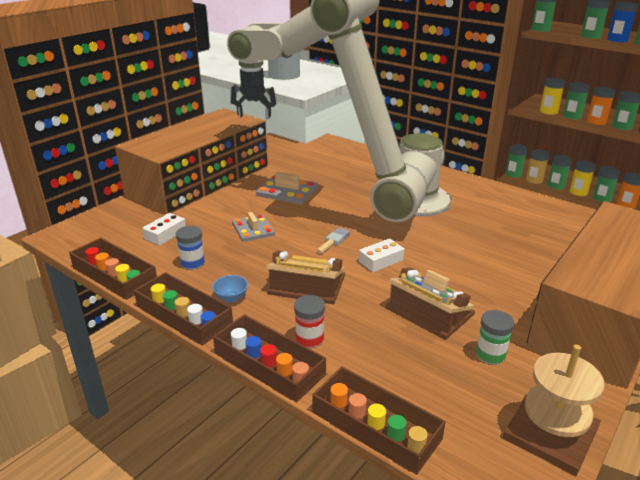

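Top picture: the small board (red, yellow and orange buttons) is at about (428,264). The larger look-alike is at (462,350), partly under the arm. The empty bay is at (322,218), with rollers near (300,228) and (347,208). The full stand is at (212,250).

Run:
```python
from h import *
im=snap("top","t1"); 
a=cv2.resize(im[178:258,272:372],None,fx=5,fy=5,interpolation=2); b=cv2.resize(im[232:296,392:462],None,fx=5,fy=5,interpolation=2)
c=np.zeros((400,750,3),np.uint8); c[:400,:400]=cv2.resize(im[178:258,282:362],(400,400),interpolation=2); c[:350,400:]=cv2.resize(im[230:300,392:462],(350,350),interpolation=2)
cv2.imwrite("pics/crop1.png",c[:,:,::-1])
for t in trace("top","board"):
    r=t["region"].astype(np.uint8); cs=max(cv2.findContours(r,0,2)[0],key=cv2.contourArea)
    bx=cv2.boxPoints(cv2.minAreaRect(cs)); P=at_z("top",bx,12)[:,:2]; e=P[1]-P[0],P[2]-P[1]
    print(t["conf"],bx.round(1).tolist(),P.mean(0).round(1),[(np.linalg.norm(v).round(1),np.degrees(np.arctan2(v[1],v[0])).round(1)) for v in e])
print("pull",at_z("top",[[x["xy"] for x in mark_of("top","board_pull")]],46).round(1).tolist())
for t,z in (("bay",60),("bay_mouth",60+26*np.cos(np.radians(25))),("bay_edge",60-52.5*np.sin(np.radians(25)))):
    print(t,at_z("top",[mark_of("top",t)[0]["xy"]],z).round(1))
for t in trace("top","bay")[:1]:
    cs=max(cv2.findContours(t["region"].astype(np.uint8),0,2)[0],key=cv2.contourArea); print(cv2.boxPoints(cv2.minAreaRect(cs)).round(1).tolist())
for t in ("catch_left","catch_right"):
    print(t,[(x["xy"],x["conf"]) for x in mark_of("top",t)],[(x["box"],x["conf"]) for x in spot_in("top",t)])
s=mark_of("scene","bay")+mark_of("scene","bay_edge")
print([(x["xy"],x["conf"]) for x in s]); print(state()["orientation"])
```

```text
0.8 [[400.20001220703125, 268.5], [418.0, 239.60000610351562], [453.20001220703125, 261.20001220703125], [435.3999938964844, 290.20001220703125]] [ 485.5 -291.8] [(np.float64(100.7), np.float64(-31.2)), (np.float64(120.9), np.float64(-120.5))]
0.61 [[438.79998779296875, 332.5], [477.6000061035156, 321.8999938964844], [489.1000061035156, 364.0], [450.20001220703125, 374.6000061035156]] [ 246.3 -401.7] [(np.float64(119.1), np.float64(-74.6)), (np.float64(125.6), np.float64(-164.2))]
pull [[492.5, -291.5, 46.0], [225.2, -391.0, 46.0]]
bay [[607.4  14.3  60. ]]
bay_mouth [[599.7  20.6  83.6]]
bay_edge [[572.7   0.8  37.8]]
[[283.70001220703125, 208.1999969482422], [342.29998779296875, 184.1999969482422], [358.79998779296875, 224.5], [300.20001220703125, 248.5]]Traceback (most recent call last):
  File "<stdin>", line 16, in <module>
ValueError: it knows: bay, bay_edge, bay_mouth, board, board_pull, bowl, brush, carton_dark, carton_gold, full_stand, jar_blue, jar_green, jar_red
```

View pics/crop1.png

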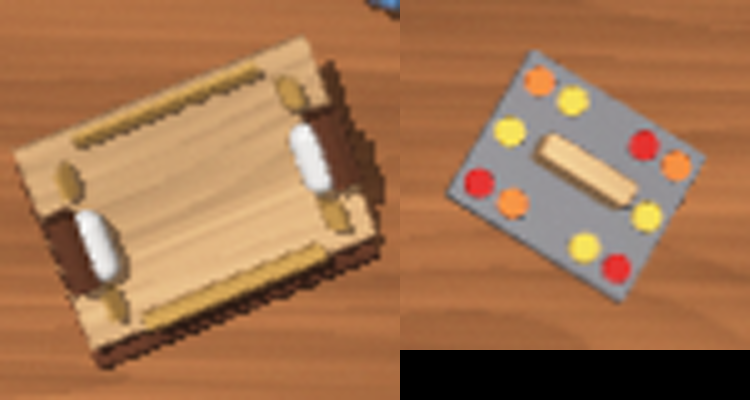

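The crop shows the bay with brass edges at top-left and bottom-right and its front face at the bottom, so the front faces the robot. The pull on the small board lies along the board's long side. Next I fit the bay pose and overlay it.

```bash
cat >> h.py <<'E'
from scipy.spatial.transform import Rotation as R
def bayR(psi): return R.from_euler('z',psi).as_matrix()@R.from_euler('y',-25,degrees=True).as_matrix()
def bp(p,q): return np.array([p[0],p[1],60])+np.array(q,float)@bayR(p[2]).T
E
python3 - <<'E'
from h import *
from scipy.optimize import least_squares
cr=lambda a:np.array(a,float)/5+[282,178]
obs=cr([[170,108],[237,284],[101,247],[311,158]])
u=cr([[75,142],[265,75],[148,318],[325,250]])
mod=[[53.5,0,10],[-53.5,0,10],[0,62.5,25],[0,-62.5,25]]
def res(p):
    r=(proj("top",bp(p,mod))-obs).ravel()
    e=np.r_[bp(p,[[53.5,57,10],[53.5,-57,10],[-53.5,57,10],[-53.5,-57,10]])]
    q=proj("top",e); 
    L=[np.cross(np.r_[(q[i+1]-q[i])/np.linalg.norm(q[i+1]-q[i])],(u[j]-q[i])) for i in(0,2) for j in (i,i+1)]
    return np.r_[r,L]
s=least_squares(res,[607,14,.35]); p=s.x; print(p,np.degrees(p[2]),s.fun.round(2)); np.save("bay.npy",p)
pl=(np.array([[540,145],[632,200],[590,170]])-[400,0])/5+[392,230]
Q=at_z("top",pl,46); print(Q.round(1).tolist())
q=[[x,y,z] for x in(-50,50) for y in(-60,60) for z in(0,)]+[[x*52.5,y,12] for x in(-1,1) for y in(-57,57)]+[[0,y,19.3] for y in(-65.5,65.5)]
out=[]
for c,(x0,y0,w,h) in {"top":(282,178,80,80),"scene":(260,235,90,72)}.items():
    im=camera(c)[y0:y0+h,x0:x0+w].copy(); k=400/w; im=cv2.resize(im,(400,int(h*k)),interpolation=2); im=cv2.copyMakeBorder(im,0,400-im.shape[0],0,0,0)
    for i,v in enumerate(proj(c,bp(p,q))): cv2.circle(im,tuple(int(t) for t in (v-[x0,y0]+.5)*k),4,[(255,0,0),(0,255,0),(0,0,255)][0 if i<4 else 1 if i<8 else 2],-1)
    out.append(im)
cv2.imwrite("pics/fit.png",np.hstack(out)[:,:,::-1])
st=state(); M=R.from_quat(st["orientation"]).as_matrix(); print(M.round(3).tolist(),st["time"])
E
```

```text
[6.10382510e+02 1.67380474e+01 4.05344704e-01] 23.224540773032338 [ 0.19  0.37 -0.59 -0.32  0.42 -0.61  0.07  0.82 -0.99  0.33  0.29  0.66]
[[498.2, -265.0, 46.0], [467.9, -318.1, 46.0], [484.5, -293.8, 46.0]]
[[0.892, 0.452, -0.0], [0.452, -0.892, 0.0], [0.0, -0.0, -1.0]] 1.75<stdin>:11: DeprecationWarning: Arrays of 2-dimensional vectors are deprecated. Use arrays of 3-dimensional vectors instead. (deprecated in NumPy 2.0)
```

View pics/fit.png

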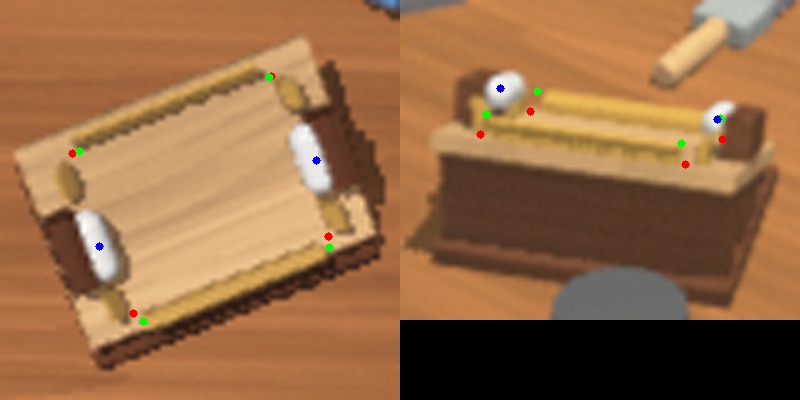

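The overlay agrees roughly; the yaw is uncertain by 1–2°. I'll refine it from the white rollers while moving to the board.

Emit:
jog_arm(
  deltas=[0.2, 0.17, -0.07, 0, 0, 0.04, 0.4, 0.34, -0.14, 0, 0, 0.08, 0.6, 0.5, -0.21, 0, 0, 0.12, 0.8, 0.67, -0.28, 0, 0, 0.16, 0.95, 0.8, -0.35, 0, 0, 0.182, 0.95, 0.8, -0.35, 0, 0, 0.182, 0.95, 0.8, -0.35, 0, 0, 0.182, 0.95, 0.8, -0.35, 0, 0, 0.182],
  grip=1,
)

```text
time: 2.55
position: [438.1, -331.5, 161.8]
orientation: [0.868, 0.497, -0.0, 0.0]
wrist_force: [-0.3, 0.3, -0.0]
gripper_width: 1.003
```

Run:
```python
from h import *
from scipy.optimize import least_squares
im=camera("top"); sub=im[178:258,282:362].astype(int)
m=((sub.min(2)>150)&(sub.max(2)-sub.min(2)<40)).astype(np.uint8)
n,l,s,c=cv2.connectedComponentsWithStats(m); print(s[1:].tolist())
i=np.argsort(-s[1:,4])[:2]+1; c=c[i]+[282,178]; c=c[np.argsort(c[:,0])]
P=at_z("top",c,60+25*.906); v=P[0]-P[1]; print(c,P.round(1).tolist(),np.linalg.norm(v),np.degrees(np.arctan2(-v[0],v[1])))
u=np.array([[75,142],[265,75],[148,318],[325,250],[15,155],[303,38]])/5+[282,178]
for k,z in ((0,60+22+9),(2,60-22+9),(4,88)):
    a=at_z("top",u[k:k+2],z); v=a[0]-a[1]; print(a.round(1).tolist(),np.degrees(np.arctan2(-v[0],v[1])))
# board
for t in trace("top","board"):
    cs=max(cv2.findContours(t["region"].astype(np.uint8),0,2)[0],key=cv2.contourArea)
    b=cv2.boxPoints(cv2.minAreaRect(cs)); print(at_z("top",b,12)[:,:2].mean(0))
st=state();print(st["position"],R.from_quat(st["orientation"]).as_matrix().round(3).tolist())
```

```text
[[58, 25, 8, 13, 64], [15, 42, 8, 14, 60]]
[[300.95       226.26666667]
 [343.328125   209.25      ]] [[577.4, 74.7, 82.7], [628.6, -42.2, 82.7]] 127.57687512233252 23.658614697387673
[[631.6, 87.0, 91.0], [672.5, -17.7, 91.0]] 21.315355577842084
[[540.2, 44.3, 47.0], [581.8, -55.4, 47.0]] 22.651105936406513
[[624.0, 120.2, 88.0], [695.0, -38.8, 88.0]] 24.06480818225966
[ 489.35295459 -285.59073655]
[ 222.74267265 -381.64682864]
[ 437.70237841 -331.93944758  161.86473037] [[0.508, 0.862, 0.0], [0.862, -0.508, -0.001], [-0.001, 0.001, -1.0]]
```

Emit:
jog_arm(
  deltas=[0.12, 0.1, -0.1, 0, 0, 0, 0.237, 0.198, -0.2, 0, 0, 0, 0.237, 0.198, -0.35, 0, 0, 0, 0.237, 0.198, -0.5, 0, 0, 0, 0.237, 0.198, -0.6, 0, 0, 0, 0.237, 0.198, -0.68, 0, 0, 0, 0.237, 0.198, -0.705, 0, 0, 0, 0.237, 0.198, -0.705, 0, 0, 0, 0.237, 0.198, -0.705, 0, 0, 0],
  grip=1,
)

```text
time: 3.55
position: [485.3, -293.2, 21.9]
orientation: [0.868, 0.496, 0.0, 0.001]
wrist_force: [1.1, 0.8, 0.2]
gripper_width: 0.998
```

Emit:
jog_arm(
  deltas=[0, 0, 0, 0, 0, 0, 0, 0, 0, 0, 0, 0, 0, 0, 0, 0, 0, 0, 0, 0, 0, 0, 0, 0, 0, 0, 0, 0, 0, 0, 0, 0, 0, 0, 0, 0, 0, 0, 0, 0, 0, 0, 0, 0, 0, 0, 0, 0, 0, 0, 0, 0, 0, 0, 0, 0, 0, 0, 0, 0],
  grip=0,
  squeeze=80,
)

```text
time: 4.55
position: [485.2, -293.1, 22.2]
orientation: [0.868, 0.496, 0.0, 0.001]
wrist_force: [-0.6, 0.2, 4.4]
gripper_width: 0.165
```

Emit:
jog_arm(
  deltas=[0, 0, 0.1, 0, 0, 0, 0, 0, 0.25, 0, 0, 0, 0, 0, 0.45, 0, 0, 0, 0, 0, 0.65, 0, 0, 0, 0, 0, 0.8, 0, 0, 0, 0, 0, 0.8, 0, 0, 0, 0, 0, 0.8, 0, 0, 0],
)

```text
time: 5.25
position: [484.9, -292.8, 181.1]
orientation: [0.868, 0.496, 0.0, 0.001]
wrist_force: [-0.4, -0.3, -4.6]
gripper_width: 0.169
```

```bash
cat >> h.py <<'E'
def goal(zb,dx=0,dy=0,w=22.2,off=0):
    """rows for TCP so that board origin is at bay (dx,dy,zb); off = board origin along tool x from the TCP"""
    p=np.load("bay.npy"); B=bayR(p[2]); Rt=np.c_[B[:,1],B[:,0],-B[:,2]]
    t=bp(p,[dx,dy,zb+w])-off*Rt[:,0]
    st=state(); M=R.from_quat(st["orientation"]).as_matrix(); 
    print("goal",t.round(1),"share",((t-st["position"])/200).round(4).tolist(),(R.from_matrix(Rt@M.T).as_rotvec()/np.pi).round(4).tolist())
E
python3 - <<'E'
from h import *
a=snap("top","lift_t"); b=snap("scene","lift_s")
st=state(); print(st["position"],st["gripper_width"],st["wrist_force"])
p=st["position"]; c=proj("top",[p])[0].astype(int); d=proj("scene",[p])[0].astype(int); print(c,d)
f=lambda im,c:cv2.resize(np.ascontiguousarray(im[max(c[1]-45,0):c[1]+45,c[0]-45:c[0]+45]),(400,400),interpolation=2)
cv2.imwrite("pics/lift.png",np.hstack([f(a,c),f(b,d)])[:,:,::-1])
goal(60);goal(45);goal(30)
E
```

```text
[ 484.54870253 -292.50502744  179.99819541] 0.17090495602404532 [-0.53579599  0.01274357 -4.06982623]
[440 258] [249 175]
goal [578.5   3.  134.5] share [0.4695, 1.4777, -0.2275] [-0.0092, -0.1442, 0.2938]
goal [584.3   5.5 120.9] share [0.4987, 1.4902, -0.2955] [-0.0092, -0.1442, 0.2938]
goal [590.1   8.  107.3] share [0.5278, 1.5027, -0.3634] [-0.0092, -0.1442, 0.2938]
```

View pics/lift.png

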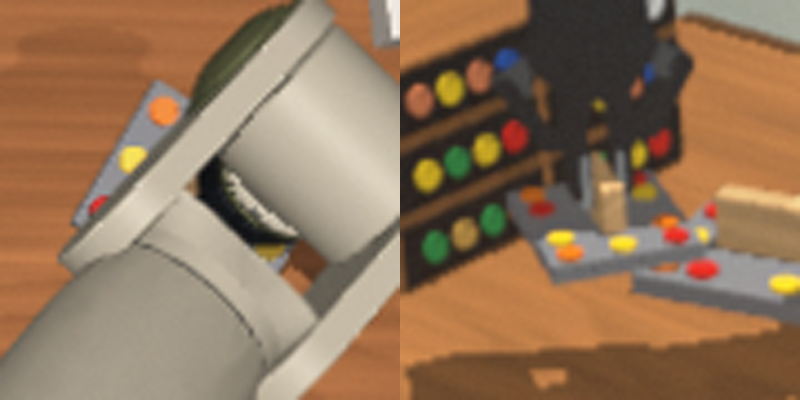

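The board is held level by its pull and clear of the counter. I'm carrying it towards the bay, turning and tilting it on the way.

Emit:
jog_arm(
  deltas=[0.04, 0.1, 0, 0, -0.015, 0.03, 0.08, 0.26, 0, -0.002, -0.04, 0.075, 0.13, 0.42, 0, -0.004, -0.06, 0.12, 0.18, 0.58, 0, -0.006, -0.085, 0.17, 0.24, 0.74, 0, -0.007, -0.105, 0.215, 0.28, 0.9, 0, -0.008, -0.125, 0.26, 0.33, 0.97, 0, -0.0092, -0.1442, 0.2938, 0.33, 0.97, 0, -0.0092, -0.1442, 0.2938, 0.33, 0.97, 0, -0.0092, -0.1442, 0.2938],
)

```text
time: 6.25
position: [549.7, -98.1, 178.1]
orientation: [0.538, 0.815, 0.18, 0.117]
wrist_force: [-0.0, -0.2, -2.9]
gripper_width: 0.171
```

```bash
python3 -c "
from h import *
goal(60)"
```

```text
goal [578.5   3.  134.5] share [0.1436, 0.5055, -0.2182] [-0.0005, -0.0012, -0.0]
```

Emit:
jog_arm(
  deltas=[0.03, 0.1, 0, 0, 0, 0, 0.08, 0.28, -0.02, 0, 0, 0, 0.12, 0.42, -0.06, 0, 0, 0, 0.1436, 0.5055, -0.12, 0, 0, 0, 0.1436, 0.5055, -0.18, 0, 0, 0, 0.1436, 0.5055, -0.2182, 0, 0, 0, 0.1436, 0.5055, -0.2182, 0, 0, 0, 0.1436, 0.5055, -0.2182, 0, 0, 0],
)

```text
time: 7.05
position: [578.5, 2.4, 134.5]
orientation: [0.538, 0.815, 0.18, 0.117]
wrist_force: [-0.1, 0.2, -3.1]
gripper_width: 0.17
```

```bash
cat >> h.py <<'E'
def overlay(n,w=22.2,off=0):
    """left: scene crop; right: same with predicted board corners (red: top face z=12, green: underside) and bay roller axes (blue)"""
    st=state(); M=R.from_quat(st["orientation"]).as_matrix(); o=st["position"]+M@[off,0,w]
    Bx=np.c_[M[:,1],M[:,0],-M[:,2]]
    f=lambda q:o+np.array(q,float)@Bx.T
    p=np.load("bay.npy"); q=np.linalg.inv(bayR(p[2]))@(o-[p[0],p[1],60]); print("board in bay (by TCP)",q.round(2),st["wrist_force"],st["gripper_width"],st["time"])
    out=[]
    im=camera("scene")[190:290,255:355]; im=cv2.resize(np.ascontiguousarray(im),(400,400),interpolation=2); im2=im.copy()
    for col,z in (((255,0,0),12),((0,255,0),0)):
        for x in(-50,50):
            for y in(-60,60): 
                v=(proj("scene",f([x,y,z]))[0]-[255,190]+.5)*4; cv2.circle(im2,tuple(int(t) for t in v),3,col,-1)
    cv2.imwrite(f"pics/{n}.png",np.hstack([im,im2])[:,:,::-1])
E
python3 -c "
from h import *
overlay('ov1'); snap('top','ovt')"
```

```text
board in bay (by TCP) [-0.22 -0.54 60.06] [-0.1213436   0.23741543 -3.06349681] 0.17037242688411 7.05
```

View pics/ov1.png

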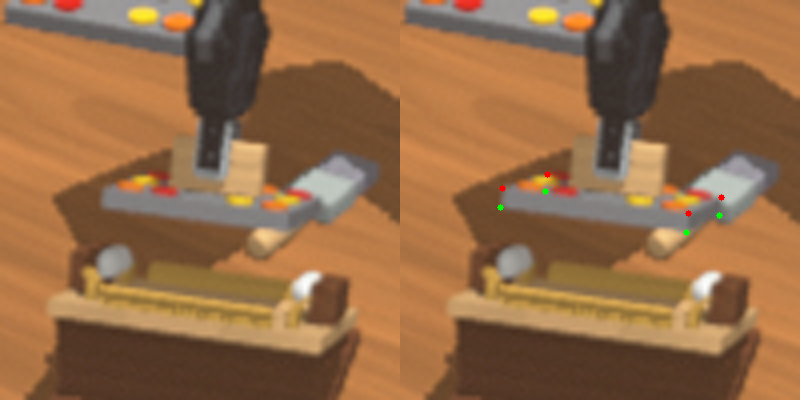

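The board hangs parallel above the bay and matches its predicted corners to about 1 px. I'm lowering it to just above the mouth for a closer look.

```bash
python3 -c "
from h import *
goal(32)"
```

```text
goal [589.3   7.7 109.1] share [0.0532, 0.0263, -0.1294] [-0.0004, -0.0009, 0.0003]
```

Emit:
jog_arm(
  deltas=[0.015, 0.007, -0.03, 0, 0, 0, 0.033, 0.016, -0.08, 0, 0, 0, 0.0532, 0.0263, -0.1294, 0, 0, 0, 0.0532, 0.0263, -0.1294, 0, 0, 0, 0.0532, 0.0263, -0.1294, 0, 0, 0],
)

```text
time: 7.65
position: [589.3, 7.9, 108.6]
orientation: [0.538, 0.815, 0.18, 0.117]
wrist_force: [-0.2, 0.3, -3.2]
gripper_width: 0.173
```

```bash
python3 -c "
from h import *
st=state(); M=R.from_quat(st['orientation']).as_matrix(); o=st['position']+M@[0,0,22.2]; B=np.c_[M[:,1],M[:,0],-M[:,2]]
p=np.load('bay.npy'); print((np.linalg.inv(bayR(p[2]))@(o-[p[0],p[1],60])).round(2),st['wrist_force'])
im=np.mean([camera('scene').astype(float) for _ in range(3)],0)[225:285,260:350].astype(np.uint8); k=8
im=cv2.resize(im,None,fx=k,fy=k,interpolation=2)
def dot(P,c):
    for v in proj('scene',P): cv2.drawMarker(im,tuple(int(t) for t in (v-[260,225]+.5)*k),c,0,9,1)
dot(o+np.array([[50,y,z] for y in(-60,60) for z in (0,12)])@B.T,(255,0,0)); dot(o+np.array([[-50,-60,0],[-50,-60,12]])@B.T,(255,0,255))
dot(bp(p,[[52.5,y,z] for y in (-60,60) for z in(0,12)]),(0,255,0)); dot(bp(p,[[-21,65.5,19.3],[21,65.5,19.3],[-21,-65.5,19.3],[21,-65.5,19.3]]),(0,0,255))
cv2.imwrite('pics/ov2.png',im[:,:,::-1])"
```

```text
[-0.26  0.26 31.48] [-0.22352898  0.3147128  -3.19601237]
```

View pics/ov2.png

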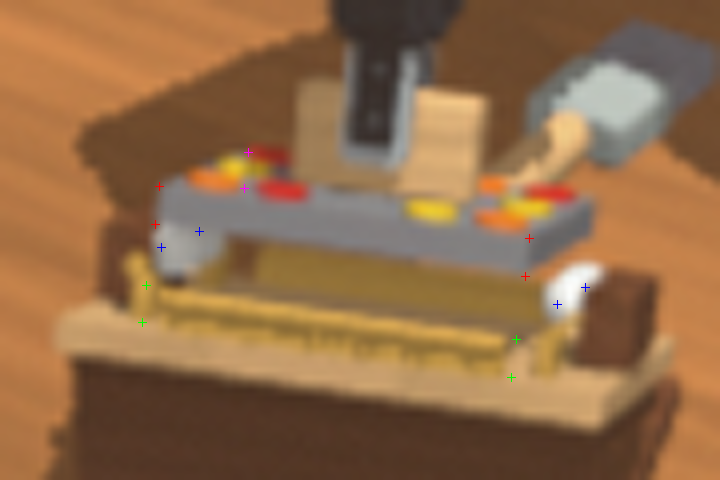

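The board is level and just above the rollers. The markers suggest the bay sits a little towards its −y (picture right) compared with my fit. I'm checking that on the unobstructed first picture.

```bash
python3 -c "
from h import *
p=np.load('bay.npy'); im=cv2.imread('pics/scene0.png')[235:305,260:350]; k=8
im=cv2.resize(im,None,fx=k,fy=k,interpolation=2)
def dot(P,c):
    for v in proj('scene',bp(p,P)): cv2.drawMarker(im,tuple(int(t) for t in (v-[260,235]+.5)*k),c,0,9,1)
dot([[s*a,y,0] for s in (-1,1) for a in (52.5,) for y in(-60,60)],(0,255,0))
dot([[s*48,y,z] for s in (-1,1) for y in(-62.5,62.5) for z in (0,20)],(255,0,255))
dot([[s,y,28.3] for s in (-21,21) for y in(-65.5,65.5)]+[[s,y,19.3] for s in (-21,21) for y in(-56.5,56.5)],(255,0,0))
dot([[s*21,y,27] for s in (-1,1) for y in(-70,70)],(255,255,0))
L=[[s*65/np.cos(.436),y,0] for s in(1,) for y in (-88,88)]; dot(L,(0,0,255))
cv2.imwrite('pics/bay3.png',im)"
```

```text
(no output)
```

View pics/bay3.png

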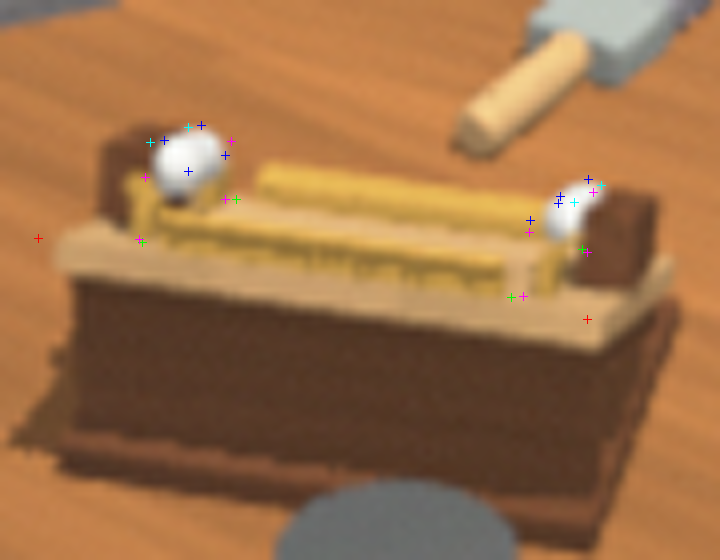

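The picture shows the rollers at (190,160) and (570,205) in the crop, both slightly right of the prediction. I'll shift about 1.5 mm towards −y, then descend in small steps while watching the force.

Emit:
jog_arm(
  deltas=[0.008, -0.001, -0.014, 0, 0, 0, 0.016, 0, -0.029, 0, 0, 0, 0.023, 0, -0.043, 0, 0, 0, 0.023, 0, -0.043, 0, 0, 0],
  squeeze=100,
)

```text
time: 8.2
position: [594.5, 7.6, 102.1]
orientation: [0.538, 0.815, 0.181, 0.119]
wrist_force: [-8.8, 1.4, 11.3]
gripper_width: 0.167
```

```bash
cat >> h.py <<'E'
def rep():
    st=state(); M=R.from_quat(st["orientation"]).as_matrix(); p=np.load("bay.npy"); B=bayR(p[2])
    print("bay xyz",(B.T@(st["position"]+22.2*M[:,2]-[p[0],p[1],60])).round(2),"F",(B.T@(np.array(st["wrist_force"])-[-.2,.3,-3.2])).round(1),"T",(B.T@np.array(st["wrist_torque"])).round(2),"tilt",(B.T@(-M[:,2]))[:2].round(4),st["time"],st["gripper_width"])
E
python3 -c "
from h import *
rep()"
```

```text
bay xyz [ 1.27 -2.17 23.67] F [-0.7  4.4 16.4] T [-0.07  0.63 -0.06] tilt [-0.0003  0.0001] 8.2 0.16696296909083175
```

```bash
cat >> h.py <<'E'
def step(x,y,z):
    st=state(); M=R.from_quat(st["orientation"]).as_matrix(); p=np.load("bay.npy"); B=bayR(p[2])
    print("share",((bp(p,[x,y,z])-st["position"]-22.2*M[:,2])/200).round(4).tolist())
E
python3 -c "
from h import *
rep();step(0.3,-.3,25);step(.3,-.3,22);step(.3,-.3,19)"
```

```text
bay xyz [ 1.27 -2.17 23.67] F [-0.7  4.4 16.4] T [-0.07  0.63 -0.06] tilt [-0.0003  0.0001] 8.2 0.16696296909083175
share [-0.0103, 0.0057, 0.004]
share [-0.0045, 0.0082, -0.0096]
share [0.0013, 0.0107, -0.0232]
```

Emit:
jog_arm(
  deltas=[-0.0103, 0.0057, 0.004, 0, 0, 0, -0.0103, 0.0057, 0.004, 0, 0, 0, -0.0045, 0.0082, -0.0096, 0, 0, 0, 0.0013, 0.0107, -0.0232, 0, 0, 0, 0.0013, 0.0107, -0.0232, 0, 0, 0],
)

```text
time: 8.7
position: [595.3, 9.5, 98.6]
orientation: [0.537, 0.815, 0.181, 0.12]
wrist_force: [-10.1, 0.7, 12.4]
gripper_width: 0.162
```

```bash
python3 -c "
from h import *
rep();step(0.3,-.3,15)"
```

```text
bay xyz [ 1.21 -0.72 19.83] F [-1.5  4.2 18. ] T [-0.2   0.61 -0.06] tilt [-0.0023  0.0018] 8.7 0.16221791791562723
share [0.0047, 0.0043, -0.0238]
```

```bash
python3 -c "
from h import *
im=np.mean([camera('scene').astype(float) for _ in range(3)],0)[225:290,260:350].astype(np.uint8); k=8
im=cv2.resize(im,None,fx=k,fy=k,interpolation=2)
cv2.imwrite('pics/c4.png',im[:,:,::-1]);rep()"
```

```text
bay xyz [ 1.2  -0.61 19.94] F [ 0.1  4.2 16.8] T [-0.19  0.51 -0.03] tilt [-0.0023  0.0016] 8.85 0.16547531362606152
```

View pics/c4.png

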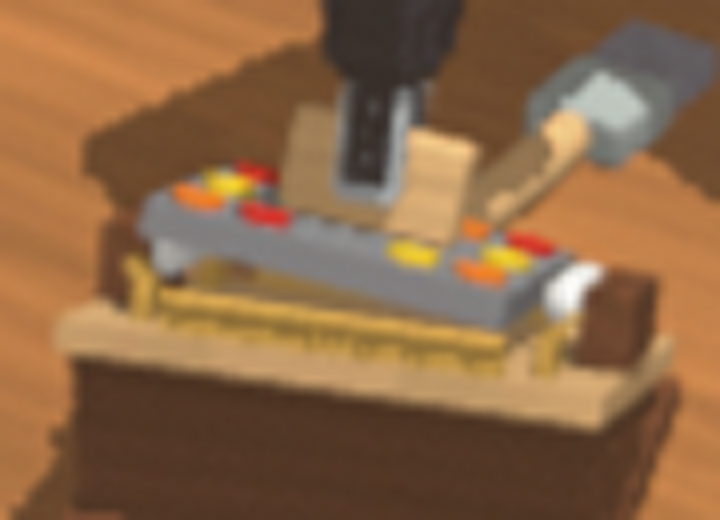

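The board pivoted about the jaw axis. Its −y end (right, about (520,310)) went under the roller while the +y end rides on the left roller at (170,255). So it sat too far to +y. I'm backing out, and will re-level and shift it.

```bash
python3 -c "
from h import *
step(0.3,-.6,30);step(.3,-1.5,45)"
```

```text
share [-0.0233, -0.01, 0.0437]
share [-0.0506, -0.0266, 0.1116]
```

Emit:
jog_arm(
  deltas=[-0.01, -0.005, 0.02, 0, 0, 0, -0.0233, -0.01, 0.0437, 0, 0, 0, -0.0506, -0.0266, 0.1116, 0, 0, 0, -0.0506, -0.0266, 0.1116, 0, 0, 0, -0.0506, -0.0266, 0.1116, 0, 0, 0],
  squeeze=120,
)

```text
time: 9.35
position: [585.1, 4.2, 120.7]
orientation: [0.537, 0.815, 0.181, 0.12]
wrist_force: [-0.1, 0.0, -2.4]
gripper_width: 0.158
```

```bash
cat >> h.py <<'E'
from scipy.optimize import least_squares
def boardfit(show=None,w0=22.2):
    """fit the board's roll about the jaw axis (tool y), slide along tool x and z from grey side-face + face pixels in scene"""
    ims=[camera("scene") for _ in range(4)]; im=np.mean(ims,0).astype(np.float32)
    st=state(); M=R.from_quat(st["orientation"]).as_matrix(); g=st["position"]-19*M[:,2]
    Bx=np.c_[M[:,1],M[:,0],-M[:,2]]
    hsv=cv2.cvtColor(im.astype(np.uint8),cv2.COLOR_RGB2HSV); 
    x0,y0,x1,y1=262,200,350,282
    k=6; big=cv2.resize(im[y0:y1,x0:x1],None,fx=k,fy=k,interpolation=cv2.INTER_CUBIC).clip(0,255).astype(np.uint8)
    return big,(x0,y0,k),g,Bx
E
python3 - <<'E'
from h import *
rep(); big,(x0,y0,k),g,Bx=boardfit()
cv2.imwrite("pics/c5.png",big[:,:,::-1]); np.savez("c5.npz",g=g,Bx=Bx)
E
```

```text
bay xyz [ 0.17 -1.6  44.76] F [ 0.3 -0.3  0.8] T [-0.04  0.48 -0.01] tilt [-0.0022  0.0017] 9.35 0.15821255953802163
```

View pics/c5.png

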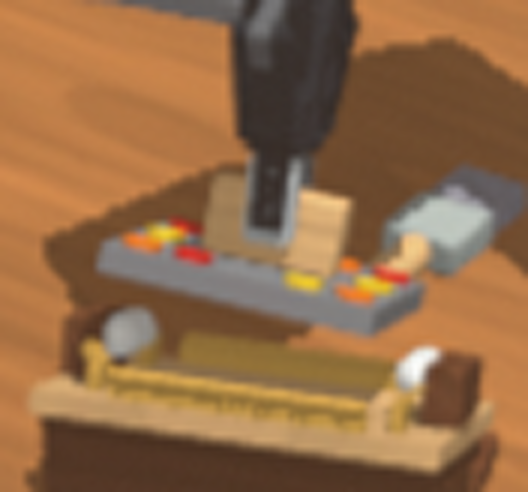

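Run:
```python
from h import *
d=np.load("c5.npz"); g,Bx=d["g"],d["Bx"]; 
un=lambda a:np.array(a,float)/6+[262,200]-.5
obs=un([[104,243],[99,269],[371,333],[377,307],[423,285],[420,302]])
q=np.array([[50,60,12],[50,60,0],[50,-60,0],[50,-60,12],[-50,-60,12],[-50,-60,0]],float)
def pts(v,q=q): # v: roll, slide y, z below grasp
    return g+(np.array([0,0,0])+(q+[0,v[1],-v[2]])@R.from_rotvec([v[0],0,0]).as_matrix().T)@Bx.T
s=least_squares(lambda v:(proj("scene",pts(v))-obs).ravel(),[0.1,0,41.2]); print(s.x,np.degrees(s.x[0]),s.fun.reshape(-1,2).round(2).tolist())
# bay: rollers & guides seen vs predicted
p=np.load("bay.npy")
f=lambda q:((proj("scene",bp(p,q))-[262,200]+.5)*6).round(0).tolist()
print("guides x48 z10",f([[48,62.5,0],[48,62.5,20],[48,-62.5,0],[48,-62.5,20]]),"rollers",f([[0,65.5,19.3],[0,-65.5,19.3]]),"housing top-near inner",f([[21,70,27],[21,-70,27]]))
print("px per mm y",(np.array(f([[0,10,10]]))-f([[0,0,10]]))/10)
# roller whites in the first scene picture
im=cv2.imread("pics/scene0.png")[235:280,270:345].astype(int); m=((im.min(2)>135)&(np.ptp(im,2)<45)).astype(np.uint8)
n,l,st,c=cv2.connectedComponentsWithStats(m)
for i in range(1,n):
    if st[i,4]>8: print(st[i].tolist(),(c[i]+[270,235]).round(2))
print(proj("scene",bp(p,[[0,61,23],[0,-61,23]])))
```

```text
[  3.05013664   0.38779841 -28.16966128] 174.75995664584545 [[-1.17, 4.41], [0.55, -4.56], [0.87, -4.44], [-1.08, 4.59], [-0.28, 3.63], [1.12, -3.6]]
guides x48 z10 [[380.0, 432.0], [385.0, 385.0], [92.0, 390.0], [97.0, 343.0]] rollers [[417.0, 372.0], [123.0, 330.0]] housing top-near inner [[419.0, 362.0], [101.0, 317.0]]
px per mm y [[2.2 0.3]]
[56, 0, 19, 7, 86] [335.26 237.2 ]
[9, 17, 9, 7, 48] [282.92 254.71]
[58, 23, 7, 7, 31] [330.77 260.81]
[[329.41490054 259.80109776]
 [283.86693678 253.29969492]]
```

Correction: in the scene picture, +y of the bay is to the right, so my shift went the wrong way. The top-camera roller estimate (+2.5 mm in y) agrees with that. I'm refitting the held board with the right sign.

Run:
```python
from h import *
d=np.load("c5.npz"); g,Bx=d["g"],d["Bx"]; 
obs=np.array([[104,243],[99,269],[371,333],[377,307],[423,285],[420,302]])/6+[262,200]-.5
q=np.array([[50,-60,12],[50,-60,0],[50,60,0],[50,60,12],[-50,60,12],[-50,60,0]],float)
print(np.linalg.det(Bx))
def pts(v): return g+((q+[0,v[1],-v[2]])@R.from_rotvec([v[0],0,0]).as_matrix().T)@Bx.T
s=least_squares(lambda v:(proj("scene",pts(v))-obs).ravel(),[-0.1,0,41.2]); print(s.x,np.degrees(s.x[0]),s.fun.reshape(-1,2).round(2).tolist())
# same for the level picture ov2 (k=8, origin 260,225)
```

```text
0.9999999999999999
[-0.09088751 -0.39913395 40.16871311] -5.207470816702555 [[-0.29, -0.21], [-0.34, 0.09], [-0.07, 0.24], [-0.12, -0.12], [0.63, -0.78], [0.23, 0.79]]
```

```bash
cat >> h.py <<'E'
PHI,DY,DEP=-0.091,-0.4,40.2
def pose():
    st=state(); M=R.from_quat(st["orientation"]).as_matrix(); p=np.load("bay.npy"); B=bayR(p[2])
    Bb=np.c_[M[:,1],M[:,0],-M[:,2]]@R.from_rotvec([PHI,0,0]).as_matrix()
    o=st["position"]-19*M[:,2]+Bb@[0,DY,-DEP]
    return st,M,B,Bb,o,p
def rep2():
    st,M,B,Bb,o,p=pose()
    print("board in bay",(B.T@(o-[p[0],p[1],60])).round(2),"rot",R.from_matrix(B.T@Bb).as_rotvec().round(3),"F",(B.T@(np.array(st["wrist_force"])-[-.2,.3,-3.0])).round(1),"T",(B.T@np.array(st["wrist_torque"])).round(2),st["time"],round(st["gripper_width"],3))
def go2(*q):
    st,M,B,Bb,o,p=pose(); D=B@Bb.T; Mn=D@M
    for a in q:
        t=bp(p,a)-B@[0,DY,-DEP]+19*Mn[:,2]
        print(a,((t-st["position"])/200).round(4).tolist(),(R.from_matrix(D).as_rotvec()/np.pi).round(4).tolist())
E
python3 - <<'E'
from h import *
p=np.load("bay.npy"); c,s=np.cos(p[2]),np.sin(p[2]); p[:2]+=1.5*np.array([c,s])+2.5*np.array([-s,c]); np.save("bay.npy",p); print(p)
rep2(); go2([0,0,45],[0,0,32])
E
```

```text
[6.10775121e+02 1.96269670e+01 4.05344704e-01]
board in bay [-1.39 -7.87 46.25] rot [-0.092 -0.001 -0.   ] F [ 0.4  0.4 -0.7] T [-0.04  0.51  0.05] 9.55 0.159
[0, 0, 45] [-0.0039, 0.0306, -0.0014] [0.0241, 0.0109, 0.0125]
[0, 0, 32] [0.0214, 0.0414, -0.0603] [0.0241, 0.0109, 0.0125]
```

Emit:
jog_arm(
  deltas=[-0.002, 0.015, -0.001, 0.012, 0.0055, 0.006, -0.0039, 0.0306, -0.0014, 0.0241, 0.0109, 0.0125, 0.009, 0.036, -0.03, 0.0241, 0.0109, 0.0125, 0.0214, 0.0414, -0.0603, 0.0241, 0.0109, 0.0125, 0.0214, 0.0414, -0.0603, 0.0241, 0.0109, 0.0125, 0.0214, 0.0414, -0.0603, 0.0241, 0.0109, 0.0125],
)

```text
time: 10.15
position: [589.1, 13.0, 107.9]
orientation: [0.528, 0.82, 0.205, 0.082]
wrist_force: [0.1, -0.9, -2.5]
gripper_width: 0.165
```

Run:
```python
from h import *
rep2(); go2([0,0,27])
st,M,B,Bb,o,p=pose()
big,(x0,y0,k),g,Bx=boardfit()
def dot(P,c):
    for v in proj('scene',P): cv2.drawMarker(big,tuple(int(t) for t in (v-[x0,y0]+.5)*k),c,0,9,1)
dot(o+np.array([[50,y,z] for y in(-60,60) for z in (0,12)])@Bb.T,(255,0,0))
dot(bp(p,[[48,y,z] for y in (-62.5,62.5) for z in(0,20)]),(0,255,0)); dot(bp(p,[[0,65.5,19.3],[0,-65.5,19.3]]),(0,0,255))
cv2.imwrite("pics/c6.png",big[:,:,::-1])
```

```text
board in bay [-0.2   0.33 31.63] rot [0.    0.001 0.   ] F [-0.  -1.3  0.5] T [-0.08  0.47  0.08] 10.15 0.165
[0, 0, 27] [0.0104, 0.0027, -0.0206] [0.0001, -0.0002, -0.0001]
```

View pics/c6.png

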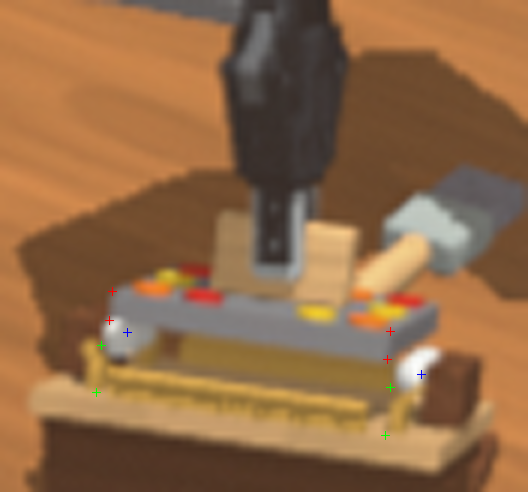

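The board is level and centred: its near edge runs from (110,318) to (392,357), between guides at 107 and 389. I'm pushing in steps.

```bash
python3 -c "
from h import *
go2([0,0.2,24],[0,.2,20])"
```

```text
[0, 0.2, 24] [0.015, 0.0074, -0.0372] [0.0001, 0.0001, -0.0]
[0, 0.2, 20] [0.0227, 0.0107, -0.0553] [0.0001, 0.0001, -0.0]
```

Emit:
jog_arm(
  deltas=[0.008, 0.004, -0.02, 0, 0, 0, 0.015, 0.0074, -0.0372, 0, 0, 0, 0.0227, 0.0107, -0.0553, 0, 0, 0, 0.0227, 0.0107, -0.0553, 0, 0, 0],
)

```text
time: 10.75
position: [594.1, 15.0, 96.9]
orientation: [0.528, 0.82, 0.205, 0.082]
wrist_force: [2.7, 0.3, -3.2]
gripper_width: 0.165
```

```bash
python3 -c "
from h import *
rep2();go2([0,.2,16],[0,.2,12])"
```

```text
board in bay [ 0.08  0.22 19.43] rot [-0. -0.  0.] F [ 2.3 -1.1 -1.3] T [-0.24  0.07  0.11] 10.75 0.165
[0, 0.2, 16] [0.0064, 0.0026, -0.0157] [0.0, 0.0001, 0.0]
[0, 0.2, 12] [0.0142, 0.0059, -0.0338] [0.0, 0.0001, 0.0]
```

Emit:
jog_arm(
  deltas=[0.0064, 0.0026, -0.0157, 0, 0, 0, 0.0142, 0.0059, -0.0338, 0, 0, 0, 0.0142, 0.0059, -0.0338, 0, 0, 0],
)

```text
time: 11.05
position: [596.9, 16.3, 89.3]
orientation: [0.529, 0.82, 0.205, 0.082]
wrist_force: [2.0, -0.6, -4.9]
gripper_width: 0.163
```

```bash
python3 -c "
from h import *
rep2();go2([0,.2,8],[0,.2,4])
big,(x0,y0,k),g,Bx=boardfit(); cv2.imwrite('pics/c7.png',big[60:,:,::-1])"
```

```text
board in bay [-0.36  0.31 11.26] rot [ 0.     0.001 -0.   ] F [ 0.7 -1.7 -2.4] T [-0.27  0.35  0.12] 11.05 0.163
[0, 0.2, 8] [0.008, 0.0029, -0.014] [-0.0, -0.0003, 0.0]
[0, 0.2, 4] [0.0158, 0.0062, -0.0321] [-0.0, -0.0003, 0.0]
```

View pics/c7.png

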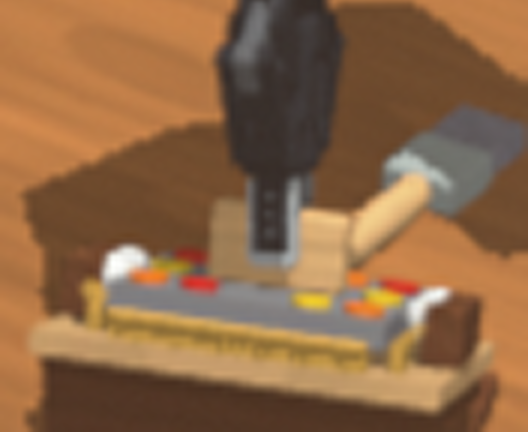

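The board is now between the guides with both rollers at its ends (125,262) and (430,300). I'm continuing down gently.

Emit:
jog_arm(
  deltas=[0.008, 0.0029, -0.014, 0, 0, 0, 0.0158, 0.0062, -0.0321, 0, 0, 0, 0.0158, 0.0062, -0.0321, 0, 0, 0],
)

```text
time: 11.55
position: [599.9, 17.8, 82.6]
orientation: [0.529, 0.82, 0.205, 0.081]
wrist_force: [4.8, 2.2, -10.5]
gripper_width: 0.16
```

```bash
python3 -c "
from h import *
rep2();go2([0,.2,2],[0,.2,0])"
```

```text
board in bay [-0.19  0.46  3.72] rot [ 0.001  0.001 -0.001] F [ 1.6 -0.2 -9.1] T [-0.38  0.08  0.02] 11.55 0.16
[0, 0.2, 2] [0.0045, 0.0006, -0.0074] [-0.0002, -0.0004, 0.0]
[0, 0.2, 0] [0.0084, 0.0023, -0.0165] [-0.0002, -0.0004, 0.0]
```

Emit:
jog_arm(
  deltas=[0.0045, 0.0006, -0.0074, 0, 0, 0, 0.0065, 0.0015, -0.012, 0, 0, 0, 0.0065, 0.0015, -0.012, 0, 0, 0],
)

```text
time: 11.85
position: [601.0, 17.9, 80.5]
orientation: [0.529, 0.82, 0.205, 0.081]
wrist_force: [-4.1, -2.9, 1.2]
gripper_width: 0.162
```

```bash
python3 -c "
from h import *
rep2();go2([0,.2,0],[0,.2,-1])"
```

```text
board in bay [-0.15  0.2   1.41] rot [ 0.001  0.001 -0.   ] F [-2.6 -1.4  5.8] T [0.15 0.66 0.21] 11.85 0.162
[0, 0.2, 0] [0.0032, 0.0015, -0.0061] [-0.0002, -0.0005, -0.0001]
[0, 0.2, -1] [0.0052, 0.0024, -0.0106] [-0.0002, -0.0005, -0.0001]
```

The force changed from a 9 N pull to seat contact (+6 N), so the board has snapped home. I'm letting go and withdrawing along the bay normal.

Emit:
jog_arm(
  deltas=[0, 0, 0, 0, 0, 0, 0, 0, 0, 0, 0, 0, 0, 0, 0, 0, 0, 0, 0, 0, 0, 0, 0, 0, 0, 0, 0, 0, 0, 0],
  grip=0.6,
)

```text
time: 12.35
position: [601.1, 17.9, 80.6]
orientation: [0.529, 0.82, 0.205, 0.081]
wrist_force: [-0.4, 0.2, 0.1]
gripper_width: 0.6
```

Emit:
jog_arm(
  deltas=[-0.02, -0.009, 0.045, 0, 0, 0, -0.06, -0.025, 0.14, 0, 0, 0, -0.12, -0.05, 0.28, 0, 0, 0, -0.19, -0.083, 0.45, 0, 0, 0, -0.25, -0.11, 0.6, 0, 0, 0, -0.4, -0.2, 0.75, 0, 0, 0, -0.6, -0.5, 0.75, 0, 0, 0, -0.6, -0.8, 0.75, 0, 0, 0, -0.6, -0.95, 0.75, 0, 0, 0, -0.6, -0.95, 0.75, 0, 0, 0],
)

```text
time: 13.35
position: [480.5, -176.7, 231.2]
orientation: [0.53, 0.819, 0.204, 0.083]
wrist_force: [0.3, 0.9, -0.1]
gripper_width: 0.595
```

Run:
```python
from h import *
a=snap("top","end_t"); b=snap("scene","end_s"); p=np.load("bay.npy")
st=state(); print(st["position"],st["wrist_force"],st["gripper_width"])
for x in mark_of("top","board_pull"): print(x["conf"],at_z("top",[x["xy"]],60+46*.906).round(1), bp(p,[0,0,46]))
out=[]
for c,im,x0,y0 in(("top",a,282,178),("scene",b,265,218)):
    im=cv2.resize(np.ascontiguousarray(im[y0:y0+80,x0:x0+80]),(400,400),interpolation=2)
    for v in proj(c,bp(p,[[x,y,12] for x in(-50,50) for y in(-60,60)])): cv2.drawMarker(im,tuple(int(t) for t in (v-[x0,y0]+.5)*5),(0,255,0),0,9,1)
    out.append(im)
cv2.imwrite("pics/end.png",np.hstack(out)[:,:,::-1])
```

```text
[ 480.66677622 -173.51274058  230.82251931] [0.42195449 0.38419265 0.12439885] 0.597580857743832
0.9 [[ 238.9 -371.1  101.7]] [592.91000726  11.9609103  101.6901582 ]
0.87 [[597.2  16.7 101.7]] [592.91000726  11.9609103  101.6901582 ]
```

No views are left, so I'll check by numbers: roller blobs against the start, and the board outline against the home prediction.

Run:
```python
from h import *
p=np.load("bay.npy")
def blobs(f,x0,y0,w,h,lo):
    im=cv2.imread(f)[y0:y0+h,x0:x0+w].astype(int); m=((im.min(2)>lo)&(np.ptp(im,2)<45)).astype(np.uint8)
    n,l,s,c=cv2.connectedComponentsWithStats(m); return [(s[i,4].item(),(c[i]+[x0,y0]).round(1).tolist()) for i in range(1,n) if s[i,4]>8]
for a in("top0","t1","end_t"): print(a,blobs(f"pics/{a}.png",282,178,80,80,150))
for a in("scene0","end_s"): print(a,blobs(f"pics/{a}.png",270,245,75,30,135))
q=[[x,y,12] for x,y in((-50,-60),(-50,60),(50,60),(50,-60))]
for cam in("top","scene"):
    P=proj(cam,bp(p,q)); print(cam,"pred",P.round(1).tolist())
    for t in trace(cam,"board"):
        r=t["region"].astype(np.uint8)
        c=max(cv2.findContours(r,0,2)[0],key=cv2.contourArea); m=cv2.minAreaRect(c)
        print(round(t["conf"],2),t["box"],[np.round(v,1).tolist() for v in m[:2]],round(m[2],1))
    print("pred rect",cv2.minAreaRect(P.astype(np.float32)))
```

```text
top0 [(64, [343.3, 209.2]), (60, [301.0, 226.3])]
t1 [(64, [343.3, 209.2]), (60, [301.0, 226.3])]
end_t [(65, [343.3, 209.3]), (60, [301.0, 226.3])]
scene0 [(48, [282.9, 254.7]), (31, [330.8, 260.8])]
end_s [(47, [282.8, 254.7]), (30, [330.9, 260.8]), (14, [303.2, 262.6])]
top pred [[347.1, 225.7], [307.8, 241.2], [295.6, 208.9], [335.7, 193.3]]
0.89 [427.2, 324.5, 487.9, 388.7] [[455.2, 355.3], [49.3, 61.1]] 72.5
0.65 [295.4, 193.9, 344.8, 240.7] [[321.2, 216.5], [35.5, 43.3]] 68.6
pred rect ((321.76580810546875, 217.23464965820312), (34.47151565551758, 43.33327102661133), 68.68605041503906)
scene pred [[289.9, 255.6], [333.4, 261.8], [325.1, 267.2], [278.8, 260.5]]
0.93 [280.9, 245.9, 326.3, 271.4] [[306.6, 256.5], [48.0, 20.1]] 14.0
0.66 [257.9, 173.1, 316.8, 206.6] [[286.3, 187.0], [58.8, 28.2]] 8.4
pred rect ((306.11395263671875, 261.1960144042969), (54.21122741699219, 6.565486431121826), 8.151383399963379)
```

Both rollers are back at rest, with blobs unchanged from the start. The board outline matches home to within 1 px and 0.1° in the top view, and the robot is clear, so I'm handing in.

```bash
python3 -c "
from rig import *
print(hand_in(), state()['time'])"
```

```text
the job is handed in; nothing more can be done
the job is handed in; nothing more can be done
```

The small board is in the empty bay, pull outwards, and I handed the job in at about 14 s of the 42 s allowed. `hand_in()` reports no verdict, so success is judged only by my own checks.

- **First press failed:** I misread which way the bay's y axis runs in the scene picture and shifted the board the wrong way. It pivoted about 5° in the grip, and one end rode up on a roller with a push of about 18 N. I backed out, re-levelled it, moved the aim point 2.5 mm to the other side (+y) and pressed again.
- **Second press went home:** The rollers pulled the board down with about 9 N, then the force turned to about 6 N of seat contact. I stopped there and opened the gripper. The wrist force was about zero before I withdrew.
- **Last checks that agreed:** Both rollers show in the same place as at the start, in both cameras. In the top view the board's outline is within about 1 px (roughly 3 mm) and 0.1° of the predicted home position.
- **Checks that disagreed or could not be done:**
  - The pull mark in the top view lay about 6 mm from its predicted point. I put that down to detector noise.
  - The scene outline includes the pull, so it could not be compared directly.
  - The final picture could not be viewed because the viewing limit was reached.
  - I did not measure the jars, cartons, bowl or brush at the end; the arm's path stayed clear of them.

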